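Clamp the tine bar in the screw clamp

TASK

Push the wooden tine bar gently along its channel until it is fully home against the steel stop. Then wind the crank clockwise, seen from above, until the pad meets the bar, and snug it by feel: turning effort should rise from about 8.5 N at the knob running free to about 11 or 12 N, and no more, or the wood is bruised. Let go of the crank and leave the other things on the table where they are.

Things in the scene. Friction and masses are not known exactly. Their poses are not given: they have to be found in the camera images.
- clamp: The fixed screw clamp. Origin on the table under the vertical screw axis; z up, x along the channel towards the stop. Dark wood base 120 wide, x -110 to 90, 20 mm thick; two aluminium rails on it, 10 high, x -95 to 40, form a channel 43.4 wide. Steel column at x 58 to 88 carries an overarm 44 wide, x -25 to 88, z 90 to 115 mm, through which the screw passes.
- stop: Upright steel plate, fixed to the clamp (origin and axes as clamp), 50 mm wide, z 20 to 50; its face that meets the bar is at clamp x = 50 mm.
- bar: Loose hardwood bar 170 (x) by 40 (y) by 24 mm high, about 0.3 kg, lying in the channel on the base (underside at z 20 mm), sticking out of its open end, three thin steel tines let into its top near the outer end. Origin: centre of the underside; x points at the stop. Starts 20 to 45 mm short of the stop.
- bar_outer (a point): Centre of the bar's outer end face (40 by 24 mm), the face to push on, 32 mm above the table. When the bar is home it lies at clamp x = -120 mm.
- bar_inner (a point): Centre of the bar's inner end face, the one that must meet the stop; at clamp x = 50 mm when home.
- spindle: Steel screw with a round pad 32 mm across. Origin: centre of the pad's underside, on the screw axis. Sinks 20 mm per full clockwise turn (3.2 mm per rad); meets the bar's top, about 44 mm above the table, after 0.9 to 1.6 turns. Self-locking: stays where left. After contact the effort at the knob rises by about 0.064 N per newton on the pad, within a small part of a turn.
- hub (a point): Point on the screw axis, on the upper face of the crank arm (a flat steel bar 16 mm wide, 10 thick; only the knob stands above it). It sinks with the crank. At the start it is about 168 to 182 mm above the table.
- knob_mid (a point): Centre of the crank's upright wooden knob, a cylinder 20 mm across, 40 high (spanning 1 to 41 mm above the hub point), 50 mm from the screw axis. It spins freely on its pin, so it can be pinched from above and carried round the axis with the wrist not turning; it sinks with the screw. Turning the crank freely takes about 8.5 N at the knob.
- spool: Bystander: loose copper spool, 44 mm across, 36 mm high.
- tin: Bystander: loose aluminium tin, 64 mm across, 45 mm high.
- driver: Bystander: loose screwdriver lying on the table beyond the clamp.
- magnet: Bystander: loose dark steel block, 50 by 30 by 20 mm.
Mind the look-alikes: they are no part of the job. Of the things shaped like the bar, the wooden one is meant.

How it is judged:
By the outcome, as a careful person would: the job done as asked, in the order asked, and still so for the second after the job is handed in, with the robot touching nothing.
It also fails if it takes over 69 s, if anything falls off the work surface, if the arm or the gripper's body presses on something with over 40 N, if the wrist force passes 120 N, or if a joint passes its speed limit or range.

ROBOT

A 6-joint arm with a two-finger parallel gripper is mounted at the origin on the work surface. World frame = base frame: x ahead of the robot, y to its left, z up, the work surface at z = 0. Lengths are in m, angles in rad, forces in N, time in s.
With the tool pointing down it reaches from about 0.3 to 1 m from the base axis. Payload 5.1 kg.
Tool frame: the origin (TCP) lies on the centre line of the jaws, within the pads' length; the fingertips stand 8 mm ahead of it and the grasp point (between the pads) lies 11 mm behind it; y points along the fingers, x is the direction in which the jaws open and shut, and the axes are right-handed (so a half turn about y gives the same grasp; the last joint's range is limited). The gripper opens to 95 mm and grips with 3 to 60 N. Pads are 20 mm wide; open, the fingers measure 119 mm over their backs; the gripper's body (75 mm by 180 mm) begins 59 mm behind the grasp point.
Start: joints at [-1.35, 0.124, 1.65, -0, 1.367, -0.083], TCP at [0.194, -0.62, 0.223] pointing down, gripper open.
Joint ranges: [-2.61, 2.61], [-1.02, 2.33], [0.03, 2.71], [-1.35, 4.49], [0.32, 2.68], [-2.91, 2.91]. Speed limits (rad/s): [2.57, 2.57, 3.14, 3.14, 3.14, 3.14].

INTERFACE

Orientations are given as a rotation vector (axis times angle).
In Python, from station import get_obs, camera, camera_params, close_job gives the robot as it stands. The module is installed in compiled form; this text tells all that it offers.
- The arm moves only by the tool apply_moves, never from a script. Its argument "rows" is one flat list of numbers, 7 for each row, row after row: the turn, a rotation vector about the tool's x, y, z in degrees, then the shift along the tool's x, y, z in m, then the closure in counts, from 0 (fully open) to 255 (shut). A call has exactly 8 rows; each row is the pose to reach, as a shift and turn from the pose measured when the call began, along the tool's axes at that moment; what a row does not reach only later rows make up. A row lasts 1/8 s, in which the tool goes at most 62.5 mm and 10.7 degrees, less where a joint would pass 70% of its speed; a pose out of reach is approached as far as the arm can. A call with a gripper value outside its range is refused whole. The fingers move at their own pace and stop on an object; "newtons" is the grip in N (left out, the last holds). Time passes only in rows, so rows that repeat a pose let the fingers close, or fill a call up. It gives the time, the measured TCP pose, the force and the opening at its end, in the units of the state.
- get_obs(): the state, without advancing time (a new reading comes with each control period).
- camera(name): name is "side" or "top"; returns the picture (480x640x3 uint8, blue, green, red); there is no depth.
- camera_params(name): a dict with "vertical_fov" (degrees; the focal length in pixels is half the picture's height over the tangent of half this angle, whatever the lens; pixels are square), "cx", "cy" (the principal point, pixels), "rvec" (rotation vector, rad) and "tvec" (3), from world to camera coordinates, as OpenCV has them. Camera axes: x right, y down, z forward; pixel columns grow to the right and rows downward; lengths in m; the calibration is good to about 2 mm. A picture is of the moment at which its call begins. camera_params takes no time and is no camera call.
- close_job(): hands the job in, once; it reports no verdict.
The state is a dict: "time_s": time; "joint_positions": joint angles; "joint_velocities": joint speeds; "tau": joint torques, N m; "tcp_pos": TCP position; "eef_rot": TCP orientation; "force": force on the tool from outside, world axes, zero at the start; "ft_torque": the same for the moment, N m; "width": finger opening in m.
Only numpy, scipy, OpenCV 4.12 (cv2) and the standard library are available. Lean on these libraries where they do the work, as an engineer would, in place of code of your own. Each camera call takes 0.05 s, during which the arm holds its last target.

## Working session

There is one attempt and no reset: what is moved stays moved. The work goes in short steps, Python scripts to look and compute and a tool call to move; the robot and the scene stay as the last step left them, time stands still between calls to the robot, and variables do not carry over. Pictures are saved under pics/ and viewed, and the job is handed in when it is done.

Besides the shell and the picture viewer there is one more tool, called after "Emit:" by a JSON object that holds its "name" and its "arguments". apply_moves: Moves the arm, as the interface text tells. Its arguments: {"type":"object","properties":{"rows":{"type":"array","items":{"type":"number"}},"newtons":{"type":"number"}},"required":["rows"]}

```bash
mkdir -p pics
python3 - <<'E'
from station import *
import cv2
for n in("side","top"):
    im=camera(n);cv2.imwrite(f"pics/{n}0.png",im);print(n,camera_params(n))
o=get_obs();print(o)
E
```

```text
side {'vertical_fov': 47.43363457747909, 'cx': 322.5011746920426, 'cy': 246.95959318939413, 'rvec': array([ 2.11393494, -0.09489778,  0.04338917]), 'tvec': array([-0.58741832,  0.15384548,  0.97057524])}
top {'vertical_fov': 55.002483535795136, 'cx': 320.50235997856413, 'cy': 241.30250969063016, 'rvec': array([ 2.10450722, -2.15422565,  0.19467702]), 'tvec': array([0.00445478, 0.6050688 , 1.01080256])}
{'time_s': 0.1, 'joint_positions': array([-1.34959586e+00,  1.24427203e-01,  1.65154766e+00, -1.20416491e-05,
        1.36752550e+00, -8.26296696e-02]), 'joint_velocities': array([-0.00084248, -0.00166186, -0.00153922,  0.00119527,  0.00294774,
        0.00114106]), 'tau': array([ 2.81862285e-04, -4.18881905e+01, -3.61096609e+01,  7.75747444e-02,
        4.61070018e-02, -6.95574499e-05]), 'tcp_pos': array([ 0.19428817, -0.61967651,  0.22151214]), 'eef_rot': array([-1.33647264,  0.98354557, -0.98114454]), 'force': array([-0.1564382 ,  0.14255037,  0.79262085]), 'ft_torque': array([0.03748754, 0.03119335, 0.0135549 ]), 'width': 0.09548822913087347}
```

View pics/side0.png

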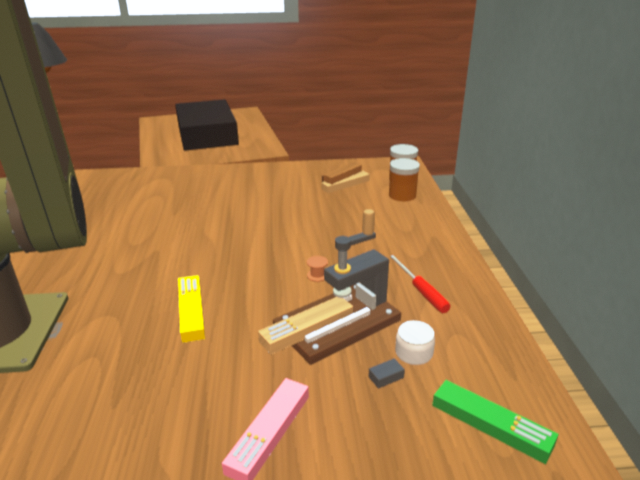

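View pics/top0.png

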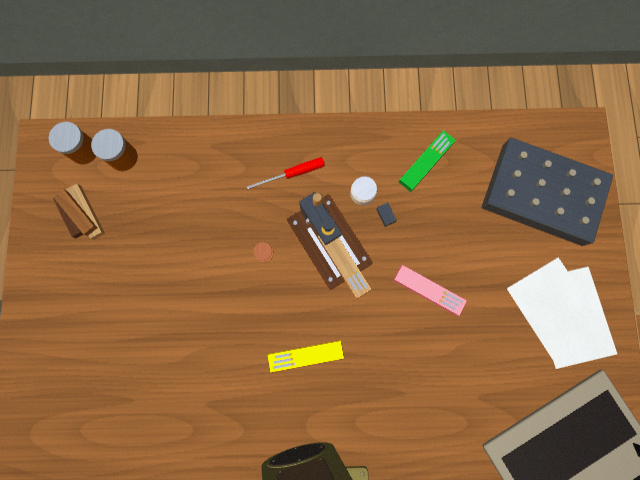

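```bash
cat > h.py <<'E'
import numpy as np,cv2
from station import *
from scipy.spatial.transform import Rotation as R
def cam(n):
    p=camera_params(n);f=240/np.tan(np.radians(p['vertical_fov']/2))
    K=np.array([[f,0,p['cx']],[0,f,p['cy']],[0,0,1]]);Rm=cv2.Rodrigues(p['rvec'])[0]
    return K,Rm,np.array(p['tvec'])
def ray(n,u,v):
    K,Rm,t=cam(n);d=Rm.T@np.linalg.solve(K,[u,v,1.]);return -Rm.T@t,d/np.linalg.norm(d)
def onz(n,u,v,z):
    c,d=ray(n,u,v);return c+d*(z-c[2])/d[2]
def tri(a,b):
    c1,d1=ray('side',*a);c2,d2=ray('top',*b)
    s=np.linalg.lstsq(np.c_[d1,-d2],c2-c1,rcond=None)[0]
    p,q=c1+d1*s[0],c2+d2*s[1];return (p+q)/2,np.linalg.norm(p-q)
def proj(n,P):
    K,Rm,t=cam(n);q=K@(Rm@np.asarray(P,float)+t);return q[:2]/q[2]
E
python3 - <<'E'
from h import *
np.set_printoptions(precision=4,suppress=True)
o=get_obs();print(R.from_rotvec(o['eef_rot']).as_matrix())
for n in('side','top'):
  print(n,ray(n,320,240));
E
```

```text
[[ 0.2992 -0.0004  0.9542]
 [-0.9542  0.0019  0.2992]
 [-0.0019 -1.      0.0001]]
side (array([ 0.5256, -0.7981,  0.6304]), array([ 0.0655,  0.8592, -0.5074]))
top (array([ 0.4157, -0.0036,  1.1023]), array([ 0.1805, -0.0047, -0.9836]))
```

Run:
```python
import cv2,numpy as np
s=cv2.imread('pics/side0.png')[195:375,245:445];t=cv2.imread('pics/top0.png')[180:310,270:400]
cv2.imwrite('pics/cs.png',cv2.resize(s,None,fx=3.3,fy=3.3,interpolation=cv2.INTER_CUBIC))
cv2.imwrite('pics/ct.png',cv2.resize(t,None,fx=4.5,fy=4.5,interpolation=cv2.INTER_CUBIC))
```

```text
(no output)
```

View pics/cs.png

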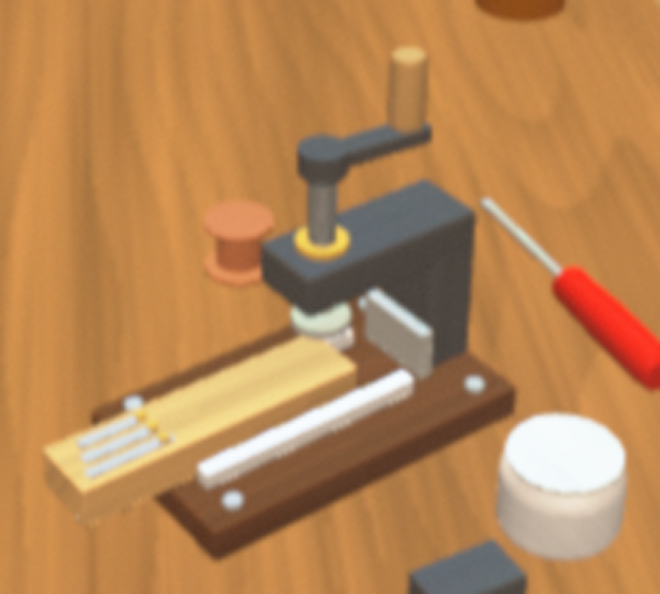

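View pics/ct.png

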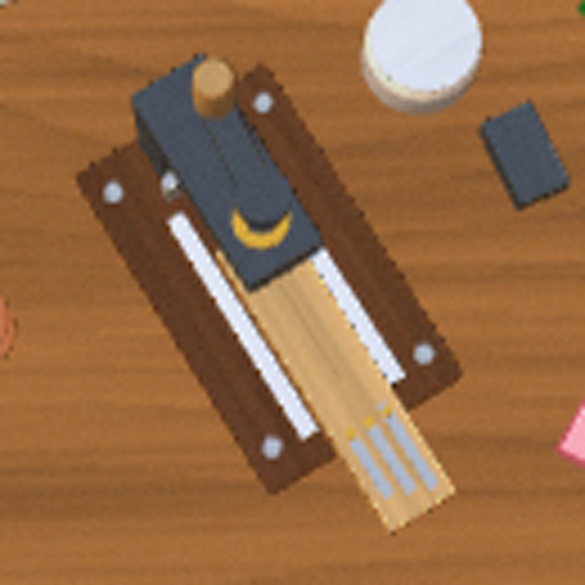

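Run:
```python
from h import *
np.set_printoptions(precision=4,suppress=True)
T=lambda u,v:((u-1.75)/4.5+270,(v-1.75)/4.5+180)
S=lambda u,v:((u-1.15)/3.3+245,(v-1.15)/3.3+195)
c=[onz('top',*T(*p),.02)[:2] for p in((76,178),(262,65),(462,378),(272,494))]
print('base',c,[np.linalg.norm(c[i]-c[i-1]) for i in range(4)])
cc=np.mean(c,0); d=(c[0]+c[1]-c[2]-c[3]);d/=np.linalg.norm(d);e=np.array([-d[1],d[0]])
print('x dir',d,np.degrees(np.arctan2(d[1],d[0])),'origin',cc+.01*d)
o=cc+.01*d
b=[onz('top',*T(*p),.044)[:2] for p in((455,490),(392,532))]
bs=[onz('side',*S(*p),.044)[:2] for p in((45,455),(85,490))]
for q in b+bs: print('bar outer corner',q,(q-o)@d,(q-o)@e)
for q in (onz('side',*S(*p),.044)[:2] for p in((312,338),(355,370))): print('bar inner corner side',q,(q-o)@d,(q-o)@e)
for q in (onz('side',*S(*p),.02)[:2] for p in((515,392),(216,540))): print('base corner side',q,(q-o)@d,(q-o)@e)
for q in (onz('top',*T(*p),.115)[:2] for p in((132,100),(250,290),(324,247))): print('overarm corner',q,(q-o)@d,(q-o)@e)
k=tri(S(408,54),T(216,74));print('knob top',k,(k[0][:2]-o)@d,(k[0][:2]-o)@e)
print('hub side proj for z', [ (z,proj('side',[*o,z])) for z in(.168,.175,.182)],S(323,145))
```

```text
base [array([0.6672, 0.0707]), array([ 0.7274, -0.0304]), array([ 0.5547, -0.131 ]), array([ 0.4963, -0.0295])] [np.float64(0.1981235535690231), np.float64(0.11767159185876251), np.float64(0.19987872657014874), np.float64(0.11712961630224639)]
x dir [0.8634 0.5046] 30.302876214145922 origin [ 0.62  -0.025]
bar outer corner [ 0.4943 -0.1222] -0.157528861440751 -0.020421337196053796
bar outer corner [ 0.4739 -0.0893] -0.15864032041903608 0.01828989969071556
bar outer corner [ 0.4756 -0.0946] -0.15980298339318805 0.012856508301103665
bar outer corner [ 0.4954 -0.1227] -0.15689317432161087 -0.021395533799914157
bar inner corner side [ 0.6192 -0.01  ] 0.006847864666613249 0.013427589344515385
bar inner corner side [ 0.6387 -0.0405] 0.008350309292017341 -0.022753660048799782
base corner side [ 0.7272 -0.0371] 0.08648021319457828 -0.06448005091308454
base corner side [ 0.5578 -0.1377] -0.11057740231889115 -0.06591286997175175
overarm corner [0.6838 0.0362] 0.08592636780803253 0.02075740776231256
overarm corner [ 0.5877 -0.0193] -0.025024185327541054 0.021260832020504807
overarm corner [ 0.608  -0.0557] -0.025846372173396234 -0.020431600928159696
knob top (array([ 0.6673, -0.0051,  0.2132]), np.float64(0.0015407695587059123)) 0.05087300092462603 -0.006653107742902852
hub side proj for z [(0.168, array([341.3734, 242.0074])), (0.175, array([341.4187, 238.3603])), (0.182, array([341.4644, 234.6838]))] (342.53030303030306, 238.5909090909091)
```

The wooden bar is the one lying in the clamp: side (310,322), top (352,272). The look-alikes are:
- yellow: side (190,308)
- pink: side (267,428)
- green: side (495,420)

The crops confirm the wood colour, the tines and that it sits in the channel. Its outer end is at clamp x ≈ -158 mm, so the gap is about 38 mm. Now I'll move to the pre-push position.

Emit:
{"name": "apply_moves", "arguments": {"rows": [0,-1.6,0,-0.042,0,0.042,255,0,-3.2,0,-0.084,0,0.084,255,0,-4.8,0,-0.126,0,0.126,255,0,-6.4,0,-0.168,0,0.168,255,0,-8,0,-0.21,0,0.21,255,0,-9.6,0,-0.252,0,0.252,255,0,-11.2,0,-0.294,0,0.294,255,0,-12.9,0,-0.336,0,0.336,255], "newtons": 40}}

```text
time_s: 1.1
tcp_pos: [0.4147, -0.1967, 0.2219]
eef_rot: [-1.413, 0.812, -0.81]
force: [0.7, 1.0, -0.2]
width: 0.0206
```

```bash
cat >> h.py <<'E'
np.set_printoptions(precision=4,suppress=True)
O=np.array([.6203,-.0258]);D=np.array([np.cos(np.radians(30.3)),np.sin(np.radians(30.3))]);E_=np.array([-D[1],D[0]])
def st():
    o=get_obs();M=R.from_rotvec(o['eef_rot']).as_matrix();p=o['tcp_pos']
    print('t',o['time_s'],'p',p,'clamp',(p[:2]-O)@D,(p[:2]-O)@E_,'F',o['force'],'w',o['width'])
    print('M',M.round(4).tolist(),'yaw z',np.degrees(np.arctan2(M[1,2],M[0,2])),'j',o['joint_positions'])
    return o,p,M
def to(P,p,M): return M.T@(np.asarray(P)-p)
def cl(x,y,z): return np.r_[O+x*D+y*E_,z]
E
python3 -c "
from h import *
o,p,M=st();print(to(cl(-.19,0,.2),p,M),to(cl(-.19,0,.032),p,M))"
```

```text
t 1.1 p [ 0.4147 -0.1967  0.2219] clamp -0.2637102520935247 -0.04379611343092968 F [ 0.6777  1.0458 -0.1797] w 0.02058995562107578
M [[0.5051, -0.0003, 0.863], [-0.863, 0.0018, 0.5051], [-0.0017, -1.0, 0.0006]] yaw z 30.34127123964102 j [-0.5607 -0.3159  2.0594  0.0014  1.3993  0.4803]
[-0.0437  0.022   0.0737] [-0.0434  0.19    0.0736]
```

Emit:
{"name": "apply_moves", "arguments": {"rows": [0,0,0,-0.02,0.03,0.035,255,0,0,0,-0.043,0.06,0.07,255,0,0,0,-0.0435,0.1,0.0735,255,0,0,0,-0.0435,0.14,0.0735,255,0,0,0,-0.0435,0.17,0.0735,255,0,0,0,-0.0435,0.185,0.0735,255,0,0,0,-0.0435,0.19,0.0735,255,0,0,0,-0.0435,0.19,0.0735,255]}}

```text
time_s: 2.1
tcp_pos: [0.4567, -0.1219, 0.0327]
eef_rot: [-1.413, 0.811, -0.811]
force: [1.4, 0.2, 0.2]
width: 0.0002
```

Run:
```python
from h import *
o,p,M=st();print(to(cl(-.13,0,.032),p,M))
for n in('side','top'):
    im=camera(n);cv2.imwrite(f'pics/{n}1.png',im)
s=cv2.imread('pics/side1.png')[195:375,225:425];t=cv2.imread('pics/top1.png')[180:330,270:420]
cv2.imwrite('pics/c1.png',np.hstack([cv2.resize(s,(400,360)),cv2.resize(t,(360,360))]))
```

```text
t 2.1 p [ 0.4567 -0.1219  0.0327] clamp -0.18978434112812295 -0.0004575274795794171 F [1.3959 0.2334 0.1539] w 0.0001966011616494029
M [[0.505, 0.0007, 0.8631], [-0.8631, 0.0014, 0.505], [-0.0009, -1.0, 0.0013]] yaw z 30.333153464491478 j [-0.3755 -0.0668  2.1898  0.0018  1.0185  0.6649]
[-0.0004  0.0008  0.0598]
```

View pics/c1.png

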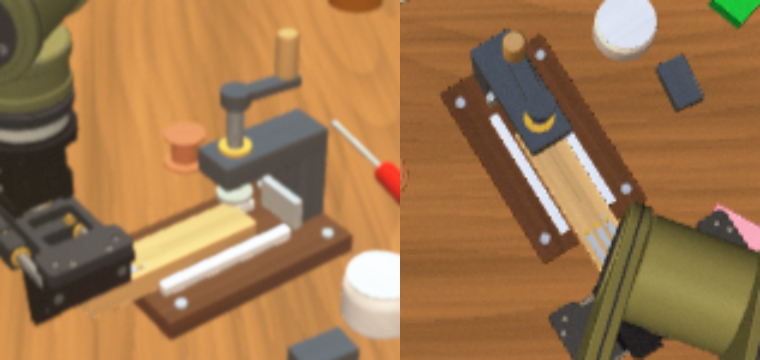

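Fingers are on the bar's axis, just clear of its end, and nothing is disturbed. Now I'll push slowly.

Emit:
{"name": "apply_moves", "arguments": {"rows": [0,0,0,0,0,0.006,255,0,0,0,0,0,0.012,255,0,0,0,0,0,0.018,255,0,0,0,0,0,0.023,255,0,0,0,0,0,0.028,255,0,0,0,0,0,0.033,255,0,0,0,0,0,0.038,255,0,0,0,0,0,0.043,255]}}

```text
time_s: 3.2
tcp_pos: [0.4941, -0.1006, 0.0336]
eef_rot: [-1.414, 0.81, -0.811]
force: [-4.5, -2.6, 4.7]
width: 0.0004
```

Emit:
{"name": "apply_moves", "arguments": {"rows": [0,0,0,0,0,0.0015,255,0,0,0,0,0,0.003,255,0,0,0,0,0,0.0045,255,0,0,0,0,0,0.006,255,0,0,0,0,0,0.0075,255,0,0,0,0,0,0.009,255,0,0,0,0,0,0.0105,255,0,0,0,0,0,0.012,255]}}

```text
time_s: 4.2
tcp_pos: [0.5045, -0.0945, 0.0336]
eef_rot: [-1.414, 0.811, -0.811]
force: [-3.6, -3.5, 3.9]
width: 0.0006
```

Emit:
{"name": "apply_moves", "arguments": {"rows": [0,0,0,0,0,0.0007,255,0,0,0,0,0,0.0014,255,0,0,0,0,0,0.0021,255,0,0,0,0,0,0.0028,255,0,0,0,0,0,0.0035,255,0,0,0,0,0,0.0042,255,0,0,0,0,0,0.0049,255,0,0,0,0,0,0.0056,255]}}

```text
time_s: 5.2
tcp_pos: [0.5077, -0.0926, 0.0336]
eef_rot: [-1.418, 0.813, -0.808]
force: [-13.3, -7.4, 9.6]
width: 0.0003
```

Emit:
{"name": "apply_moves", "arguments": {"rows": [0,0,0,0,0,0.0005,255,0,0,0,0,0,0.001,255,0,0,0,0,0,0.001,255,0,0,0,0,0,0.001,255,0,0,0,0,0,0.001,255,0,0,0,0,0,0.001,255,0,0,0,0,0,0.001,255,0,0,0,0,0,0.001,255]}}

```text
time_s: 6.2
tcp_pos: [0.5076, -0.0926, 0.0336]
eef_rot: [-1.421, 0.814, -0.807]
force: [-8.3, -4.8, 6.9]
width: 0.0002
```

Run:
```python
from h import *
o,p,M=st()
im=camera('side');cv2.imwrite(f'pics/side2.png',im)
cv2.imwrite('pics/c2.png',cv2.resize(im[195:375,225:425],None,fx=3,fy=3,interpolation=cv2.INTER_CUBIC))
```

```text
t 6.2 p [ 0.5076 -0.0926  0.0336] clamp -0.13100432400754425 -0.0008380043254879802 F [-8.3379 -4.7741  6.8566] w 0.00022868974240751997
M [[0.5065, -0.0069, 0.8622], [-0.8622, -0.0028, 0.5065], [-0.0011, -1.0, -0.0073]] yaw z 30.43399539785494 j [-0.282   0.0335  2.0892 -0.0053  1.0247  0.7604]
```

View pics/c2.png

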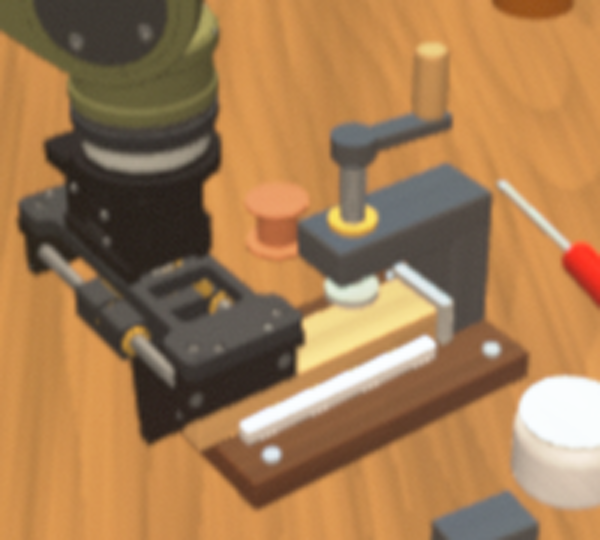

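Bar is home: the force rose, travel stopped at the expected position, and its end is against the plate at crop (440,300). I'll back off, rise and open.

Emit:
{"name": "apply_moves", "arguments": {"rows": [0,0,0,0,0,-0.01,255,0,0,0,0,0,-0.025,255,0,0,0,0,-0.03,-0.03,255,0,0,0,0,-0.08,-0.03,255,0,0,0,0,-0.13,-0.03,200,0,0,0,0,-0.18,-0.03,120,0,0,0,0,-0.23,-0.03,60,0,0,0,0,-0.235,-0.03,60]}}

```text
time_s: 7.25
tcp_pos: [0.4851, -0.1079, 0.2738]
eef_rot: [-1.418, 0.806, -0.814]
force: [-0.1, 0.1, -0.6]
width: 0.0348
```

Run:
```python
from h import *
o,p,M=st()
for n in('side','top'):
    im=camera(n);cv2.imwrite(f'pics/{n}3.png',im)
s=cv2.imread('pics/side3.png')[200:320,300:420];t=cv2.imread('pics/top3.png')[180:310,270:400]
cv2.imwrite('pics/c3.png',np.hstack([cv2.resize(s,(400,400),interpolation=cv2.INTER_CUBIC),cv2.resize(t,(400,400),interpolation=cv2.INTER_CUBIC)]))
```

```text
t 7.25 p [ 0.4851 -0.1079  0.2738] clamp -0.1581564586873267 -0.002619811669581612 F [-0.0661  0.1393 -0.5711] w 0.03478141409674843
M [[0.5064, 0.0024, 0.8623], [-0.8623, -0.005, 0.5064], [0.0055, -1.0, -0.0005]] yaw z 30.424024340522767 j [-0.3246 -0.2519  1.9226 -0.004   1.467   0.7156]
```

View pics/c3.png

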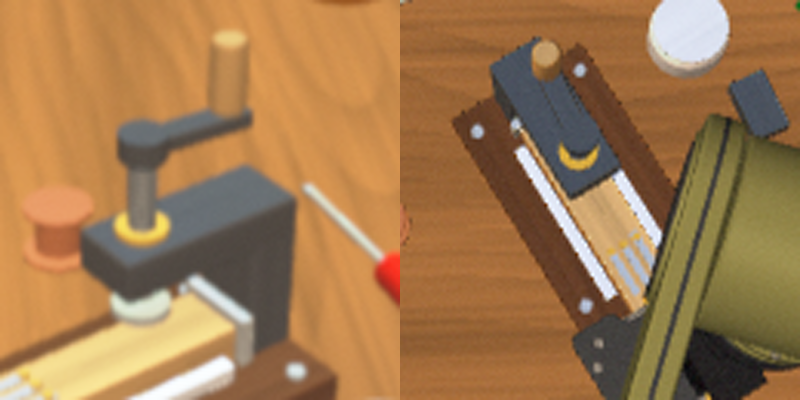

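Run:
```python
from h import *
s=cv2.imread('pics/side3.png')[200:245,350:395];t=cv2.imread('pics/top3.png')[183:223,300:340]
b=cv2.imread('pics/side3.png')[280:360,245:385]
cv2.imwrite('pics/c4.png',np.hstack([cv2.resize(s,(400,400),interpolation=cv2.INTER_CUBIC),cv2.resize(t,(400,400),interpolation=cv2.INTER_CUBIC)]))
cv2.imwrite('pics/c5.png',cv2.resize(b,None,fx=5.5,fy=5.5,interpolation=cv2.INTER_CUBIC))
```

```text
(no output)
```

View pics/c4.png

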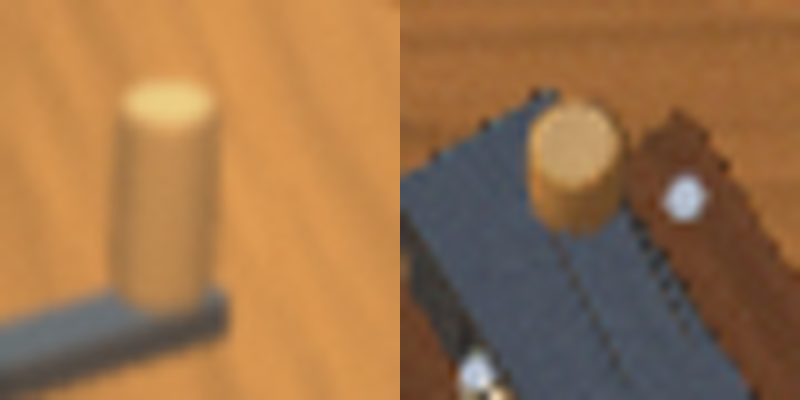

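View pics/c5.png

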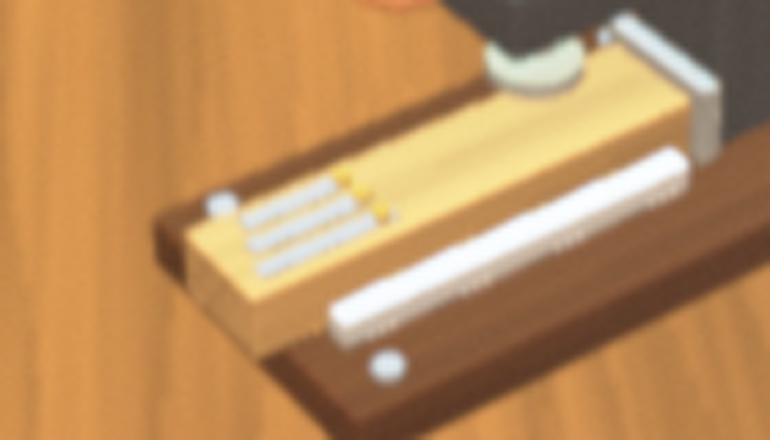

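Run:
```python
from h import *
o,p,M=st()
k,e=tri((350+168/8.889-.44,200+103/8.889-.44),(300+17.4-.45,183+14.5-.45));print(k,e)
kb=tri((350+164/8.889-.44,200+298/8.889-.44),(300+17.4-.45,183+18.7-.45));print('bottom(front edge mix)',kb)
q=k[:2]-O;print('clamp',q@D,q@E_,'r',np.linalg.norm(q),'ang world',np.degrees(np.arctan2(q[1],q[0])))
print('above',to([k[0],k[1],p[2]],p,M),'down to tip z hub+8', k[2]-.041+.008+.008)
```

```text
t 7.35 p [ 0.4834 -0.1073  0.2694] clamp -0.15933398041906363 -0.0013048794378728995 F [ 0.521   0.7823 -0.3281] w 0.04306145017923381
M [[0.5064, -0.0048, 0.8623], [-0.8623, -0.0029, 0.5064], [0.0001, -1.0, -0.0056]] yaw z 30.42376753427627 j [-0.3244 -0.2492  1.9278 -0.0043  1.4666  0.7158]
[ 0.6668 -0.0038  0.212 ] 0.0006563798529874981
bottom(front edge mix) (array([ 0.6685, -0.0036,  0.1703]), np.float64(0.001221213557460716))
clamp 0.051253610717647065 -0.004454182160837528 r 0.051446791448233484 ang world 25.33320339832663
above [ 0.0036 -0.0012  0.2106] down to tip z hub+8 0.1869941044253057
```

Emit:
{"name": "apply_moves", "arguments": {"rows": [0,0,0,0.001,0,0.04,60,0,0,0,0.0015,0,0.08,60,0,0,0,0.002,0,0.12,60,0,0,0,0.003,0,0.16,60,0,0,0,0.0036,0,0.195,60,0,0,0,0.0036,0.005,0.2106,60,0,0,0,0.0036,0.02,0.2106,60,0,0,0,0.0036,0.025,0.2106,60]}}

```text
time_s: 8.35
tcp_pos: [0.6648, -0.0044, 0.2402]
eef_rot: [-1.422, 0.816, -0.806]
force: [0.5, 0.1, -0.7]
width: 0.0727
```

Run:
```python
from h import *
o,p,M=st()
print(to([.6666,-.004,.189],p,M))
im=camera('side');cv2.imwrite('pics/c6.png',cv2.resize(im[150:330,270:450],None,fx=3,fy=3))
```

```text
t 8.35 p [ 0.6648 -0.0044  0.2402] clamp 0.049229628352911815 -0.003942444500353012 F [ 0.4744  0.1068 -0.7261] w 0.07269090653810802
M [[0.5059, -0.0092, 0.8625], [-0.8626, -0.0028, 0.5059], [-0.0023, -1.0, -0.0094]] yaw z 30.393037776697664 j [-0.0858  0.1516  1.5901 -0.0036  1.4088  0.9552]
[0.0007 0.0511 0.0022]
```

View pics/c6.png

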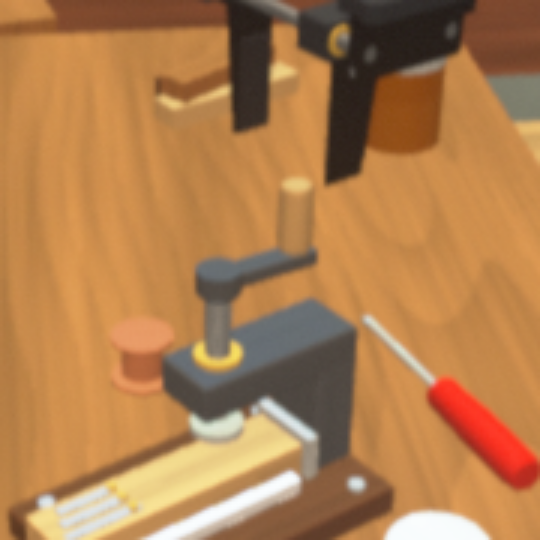

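The jaws straddle the knob at crop (296,215). I'll descend and pinch.

Emit:
{"name": "apply_moves", "arguments": {"rows": [0,0,0,0.0007,0.02,0.0022,60,0,0,0,0.0007,0.04,0.0022,80,0,0,0,0.0007,0.051,0.0022,120,0,0,0,0.0007,0.051,0.0022,160,0,0,0,0.0007,0.051,0.0022,180,0,0,0,0.0007,0.051,0.0022,190,0,0,0,0.0007,0.051,0.0022,255,0,0,0,0.0007,0.051,0.0022,255], "newtons": 40}}

```text
time_s: 9.4
tcp_pos: [0.667, -0.0041, 0.1901]
eef_rot: [-1.421, 0.815, -0.807]
force: [0.4, -0.3, 1.7]
width: 0.0192
```

Run:
```python
from h import *
o,p,M=st()
im=camera('side');cv2.imwrite('pics/c7.png',cv2.resize(im[150:330,270:450],None,fx=3,fy=3))
```

```text
t 9.4 p [ 0.667  -0.0041  0.1901] clamp 0.05127596302877375 -0.004864839812776335 F [ 0.3735 -0.295   1.6849] w 0.01921572401791173
M [[0.5057, -0.0076, 0.8627], [-0.8627, -0.003, 0.5057], [-0.0013, -1.0, -0.0081]] yaw z 30.380932168122214 j [-0.0851  0.1862  1.636  -0.0037  1.3267  0.9564]
```

View pics/c7.png

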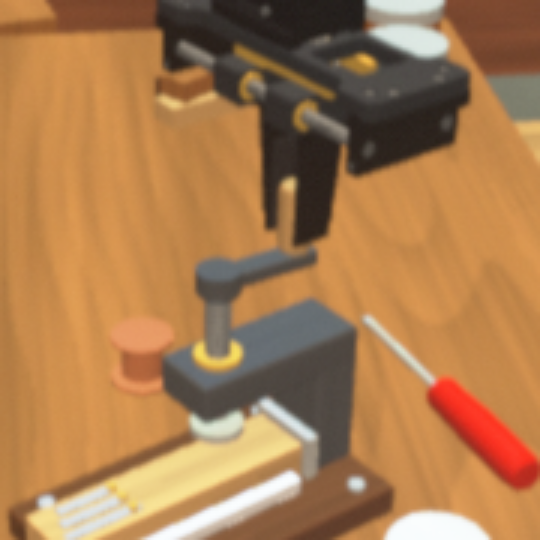

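```bash
cat >> h.py <<'E'
def plan(step,C,n=8,r=.05,phi=None):
    "print shift rows (tool axes) for turning clockwise step deg per row about world axis C"
    o,p,M=st();v=M.T@np.r_[p[:2]-C,0]
    a=np.degrees(np.arctan2(v[0],v[2]));print('phi',a,'r',np.hypot(v[0],v[2]))
    up=M.T@np.array([0,0,1.])
    t=v/np.hypot(v[0],v[2]);tang=np.array([np.cos(np.radians(a)),0,-np.sin(np.radians(a))]);f=M.T@o['force']
    print('F radial',f@np.r_[t[0],0,t[2]],'F tang(cw)',f@tang,'tool',f)
    steps=np.cumsum(np.broadcast_to(step,(n,)))
    for s in steps:
        b=np.radians(a+s);w=np.array([r*np.sin(b),0,r*np.cos(b)])-np.r_[v[0],0,v[2]]
        w=w-up*.0032*np.radians(s);print('%.4f,%.4f,%.4f'%tuple(w))
E
python3 -c "
from h import *
plan([3,5,5,5,5,5,5,5],np.array([.667,-.0041])-.05*np.array([np.cos(np.radians(25)),np.sin(np.radians(25))]))"
```

```text
t 9.45 p [ 0.667  -0.0042  0.1901] clamp 0.051251021453237774 -0.0049244211228936415 F [1.5038 0.4321 2.8374] w 0.01926963286480205
M [[0.5057, -0.0076, 0.8627], [-0.8627, -0.003, 0.5057], [-0.0012, -1.0, -0.0081]] yaw z 30.379759765051993 j [-0.0852  0.1862  1.6359 -0.0037  1.3267  0.9563]
phi 5.493845190733941 r 0.04998983551704274
F radial 1.5229283662732016 F tang(cw) 0.2394827554672622 tool [ 0.3842 -2.85    1.493 ]
0.0026,0.0002,-0.0003
0.0069,0.0004,-0.0011
0.0111,0.0007,-0.0023
0.0151,0.0010,-0.0039
0.0191,0.0013,-0.0058
0.0228,0.0016,-0.0081
0.0263,0.0018,-0.0106
0.0296,0.0021,-0.0135
```

Emit:
{"name": "apply_moves", "arguments": {"rows": [0,0,0,0.0026,0.0002,-0.0003,255,0,0,0,0.0069,0.0004,-0.0011,255,0,0,0,0.0111,0.0007,-0.0023,255,0,0,0,0.0151,0.001,-0.0039,255,0,0,0,0.0191,0.0013,-0.0058,255,0,0,0,0.0228,0.0016,-0.0081,255,0,0,0,0.0263,0.0018,-0.0106,255,0,0,0,0.0296,0.0021,-0.0135,255]}}

```text
time_s: 10.45
tcp_pos: [0.671, -0.0338, 0.1881]
eef_rot: [-1.416, 0.815, -0.805]
force: [2.3, 8.1, -0.0]
width: 0.0189
```

```bash
python3 -c "
from h import *
plan(12,np.array([.667,-.0041])-.05*np.array([np.cos(np.radians(25)),np.sin(np.radians(25))]))"
```

```text
t 10.45 p [ 0.671  -0.0338  0.1881] clamp 0.039687711845069626 -0.03248595932415363 F [ 2.2694  8.1366 -0.0414] w 0.01885558665159618
M [[0.5063, -0.0059, 0.8623], [-0.8623, 0.0023, 0.5064], [-0.005, -1.0, -0.0039]] yaw z 30.42171752949637 j [-0.1309  0.1967  1.6271  0.0016  1.3239  0.9086]
phi 40.31471759819892 r 0.05001450974444507
F radial 0.8379127460460172 F tang(cw) -8.405419437183804 tool [-5.867   0.0467  6.0771]
0.0072,0.0007,-0.0076
0.0127,0.0013,-0.0165
0.0162,0.0020,-0.0263
0.0176,0.0027,-0.0367
0.0168,0.0034,-0.0471
0.0139,0.0040,-0.0571
0.0090,0.0047,-0.0663
0.0022,0.0054,-0.0743
```

Emit:
{"name": "apply_moves", "arguments": {"rows": [0,0,0,0.0072,0.0007,-0.0076,255,0,0,0,0.0127,0.0013,-0.0165,255,0,0,0,0.0162,0.002,-0.0263,255,0,0,0,0.0176,0.0027,-0.0367,255,0,0,0,0.0168,0.0034,-0.0471,255,0,0,0,0.0139,0.004,-0.0571,255,0,0,0,0.009,0.0047,-0.0663,255,0,0,0,0.0022,0.0054,-0.0743,255]}}

```text
time_s: 11.45
tcp_pos: [0.61, -0.074, 0.183]
eef_rot: [-1.414, 0.81, -0.81]
force: [9.0, -0.2, -5.5]
width: 0.0191
```

```bash
python3 -c "
from h import *
plan(12,np.array([.667,-.0041])-.05*np.array([np.cos(np.radians(25)),np.sin(np.radians(25))]))"
```

```text
t 11.45 p [ 0.61  -0.074  0.183] clamp -0.033251975967480904 -0.03643757177256394 F [ 8.9514 -0.1992 -5.4699] w 0.019144661358613188
M [[0.5062, 0.0006, 0.8624], [-0.8624, 0.0008, 0.5062], [-0.0004, -1.0, 0.0009]] yaw z 30.410818387900076 j [-0.2085  0.0739  1.7718  0.0009  1.2956  0.8313]
phi 133.90332959360646 r 0.05019089367897844
F radial -1.8901140961826144 F tang(cw) -8.748739589585863 tool [4.7049 5.4749 7.6142]
-0.0081,0.0007,-0.0066
-0.0174,0.0013,-0.0115
-0.0274,0.0020,-0.0144
-0.0378,0.0027,-0.0152
-0.0482,0.0034,-0.0137
-0.0580,0.0040,-0.0102
-0.0669,0.0047,-0.0047
-0.0744,0.0054,0.0026
```

Emit:
{"name": "apply_moves", "arguments": {"rows": [0,0,0,-0.0081,0.0007,-0.0066,255,0,0,0,-0.0174,0.0013,-0.0115,255,0,0,0,-0.0274,0.002,-0.0144,255,0,0,0,-0.0378,0.0027,-0.0152,255,0,0,0,-0.0482,0.0034,-0.0137,255,0,0,0,-0.058,0.004,-0.0102,255,0,0,0,-0.0669,0.0047,-0.0047,255,0,0,0,-0.0744,0.0054,0.0026,255]}}

```text
time_s: 12.45
tcp_pos: [0.5738, -0.011, 0.1777]
eef_rot: [-1.42, 0.81, -0.812]
force: [-3.1, -7.9, 2.4]
width: 0.0192
```

```bash
python3 -c "
from h import *
plan(9,np.array([.667,-.0041])-.05*np.array([np.cos(np.radians(25)),np.sin(np.radians(25))]))"
```

```text
t 12.45 p [ 0.5738 -0.011   0.1777] clamp -0.03269547313283391 0.0362323577048663 F [-3.0928 -7.9396  2.4083] w 0.019228877223794738
M [[0.506, -0.0016, 0.8625], [-0.8625, -0.005, 0.506], [0.0034, -1.0, -0.0039]] yaw z 30.39622651220865 j [-0.1102 -0.0096  1.8666 -0.0053  1.2857  0.9316]
phi -133.0690972873481 r 0.049959814516823596
F radial 0.7057851426453321 F tang(cw) -8.50395650659868 tool [ 5.2916 -2.3639 -6.6944]
-0.0049,0.0005,0.0061
-0.0088,0.0010,0.0129
-0.0116,0.0015,0.0203
-0.0131,0.0020,0.0280
-0.0135,0.0025,0.0358
-0.0126,0.0030,0.0436
-0.0105,0.0035,0.0512
-0.0073,0.0040,0.0583
```

Emit:
{"name": "apply_moves", "arguments": {"rows": [0,0,0,-0.0049,0.0005,0.0061,255,0,0,0,-0.0088,0.001,0.0129,255,0,0,0,-0.0116,0.0015,0.0203,255,0,0,0,-0.0131,0.002,0.028,255,0,0,0,-0.0135,0.0025,0.0358,255,0,0,0,-0.0126,0.003,0.0436,255,0,0,0,-0.0105,0.0035,0.0512,255,0,0,0,-0.0073,0.004,0.0583,255]}}

```text
time_s: 13.45
tcp_pos: [0.6186, 0.0247, 0.1737]
eef_rot: [-1.423, 0.814, -0.808]
force: [-7.8, -0.8, 5.9]
width: 0.0189
```

```bash
python3 -c "
from h import *
plan(4,np.array([.667,-.0041])-.05*np.array([np.cos(np.radians(25)),np.sin(np.radians(25))]))
im=camera('side');cv2.imwrite('pics/c8.png',cv2.resize(im[200:340,260:420],None,fx=4,fy=4,interpolation=cv2.INTER_CUBIC))"
```

```text
t 13.45 p [0.6186 0.0247 0.1737] clamp 0.023960156316937906 0.044436841550272874 F [-7.8009 -0.8154  5.9054] w 0.01891858605607428
M [[0.5061, -0.0074, 0.8624], [-0.8625, -0.0053, 0.5061], [0.0008, -1.0, -0.0091]] yaw z 30.405678457861743 j [-0.0443  0.0961  1.7642 -0.0059  1.2884  0.9975]
phi -63.17065538374833 r 0.04998275407250681
F radial -0.35554925904979306 F tang(cw) -7.881890440389065 tool [-3.2401 -5.8431 -7.1939]
0.0017,0.0002,0.0031
0.0036,0.0004,0.0060
0.0057,0.0007,0.0088
0.0079,0.0009,0.0114
0.0104,0.0011,0.0139
0.0130,0.0013,0.0162
0.0158,0.0016,0.0183
0.0187,0.0018,0.0202
```

View pics/c8.png

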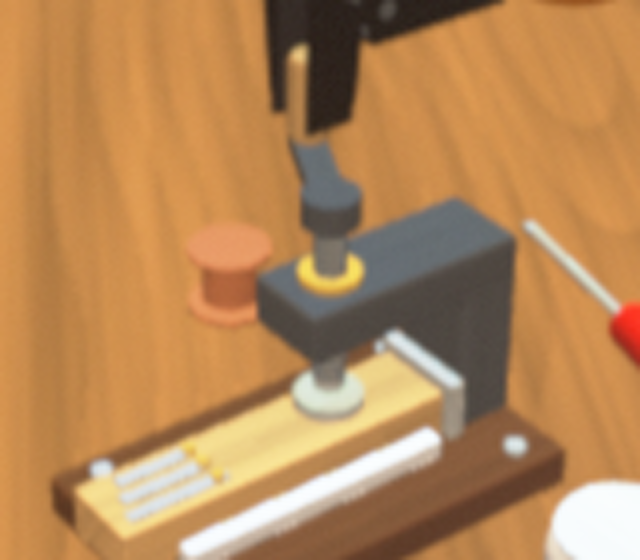

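Emit:
{"name": "apply_moves", "arguments": {"rows": [0,0,0,0.0017,0.0002,0.0031,255,0,0,0,0.0036,0.0004,0.006,255,0,0,0,0.0057,0.0007,0.0088,255,0,0,0,0.0079,0.0009,0.0114,255,0,0,0,0.0104,0.0011,0.0139,255,0,0,0,0.013,0.0013,0.0162,255,0,0,0,0.0158,0.0016,0.0183,255,0,0,0,0.0187,0.0018,0.0202,255]}}

```text
time_s: 14.5
tcp_pos: [0.6444, 0.0194, 0.172]
eef_rot: [-1.424, 0.818, -0.804]
force: [-6.8, 2.5, 5.4]
width: 0.019
```

```bash
python3 -c "
from h import *
plan(1.5,np.array([.667,-.0041])-.05*np.array([np.cos(np.radians(25)),np.sin(np.radians(25))]))"
```

```text
t 14.5 p [0.6444 0.0194 0.172 ] clamp 0.043582973816223294 0.02686809313787477 F [-6.7773  2.4935  5.4173] w 0.019039773651110512
M [[0.5063, -0.0119, 0.8623], [-0.8624, -0.004, 0.5062], [-0.0026, -0.9999, -0.0122]] yaw z 30.416731335021677 j [-0.0511  0.1549  1.7027 -0.0047  1.2957  0.9901]
phi -32.63202360230316 r 0.050053142161402775
F radial -0.8969830716233647 F tang(cw) -7.218579671674913 tool [-5.5954 -5.3464 -4.648 ]
0.0011,0.0001,0.0006
0.0023,0.0002,0.0013
0.0034,0.0003,0.0019
0.0046,0.0003,0.0025
0.0058,0.0004,0.0031
0.0069,0.0005,0.0037
0.0082,0.0006,0.0042
0.0094,0.0007,0.0046
```

Run:
```python
from h import *
im=camera('side');cv2.imwrite('pics/side9.png',im)
cv2.imwrite('pics/c9.png',cv2.resize(im[270:320,310:380],None,fx=10,fy=10,interpolation=cv2.INTER_CUBIC))
C=np.array([.667,-.0041])-.05*np.array([np.cos(np.radians(25)),np.sin(np.radians(25))]);print(C)
a=np.linspace(0,6.283,200)
for z in(.044,.046,.048,.050,.055):
    P=np.array([proj('side',[C[0]+.016*np.cos(t),C[1]+.016*np.sin(t),z]) for t in a])
    print(z,'rim bottom v',P[:,1].max(),'crop',(P[:,1].max()-270+.45)*10,'u',P[:,0].min(),P[:,0].max())
```

```text
[ 0.6217 -0.0252]
0.044 rim bottom v 307.6270648022699 crop 380.770648022699 u 332.53745630939835 350.58170540122507
0.046 rim bottom v 306.71432566193135 crop 371.64325661931355 u 332.54005196151877 350.60363472858427
0.048 rim bottom v 305.7996019632699 crop 362.4960196326988 u 332.54265317522305 350.6256110924442
0.05 rim bottom v 304.8828872267374 crop 353.3288722673741 u 332.54525996840533 350.64763464430143
0.055 rim bottom v 302.58234681746336 crop 330.3234681746336 u 332.55180147970094 350.702900971513
```

View pics/c9.png

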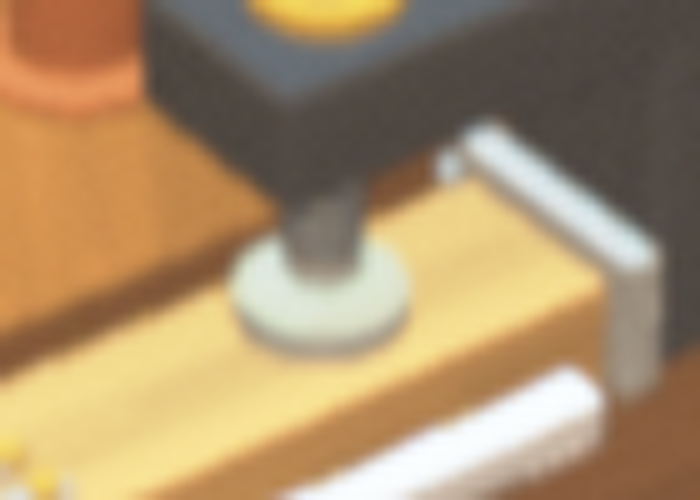

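Run:
```python
from h import *
C=np.array([.6217,-.0252])
f=lambda x,y,z:(proj('side',np.r_[C+x*D+y*E_,z])-[310,270]+.45)*10
print(f(.05,-.02,.044),f(.05,.02,.044),f(.04,-.0217,.03),f(.04,-.0317,.03),f(-.025,-.022,.09))
```

```text
[610.1058 281.5721] [471.7522 176.4028] [570.0598 368.5289] [605.563  396.3613] [282.7572 222.4044]
```

Pad rim bottom is at crop v≈355, so z≈0.049: about 5 mm or 95° still to go. I'll turn 40° more, then go slowly.

```bash
python3 -c "
from h import *
plan(5,np.array([.6217,-.0252]))"
```

```text
t 14.55 p [0.6447 0.0192 0.1719] clamp 0.04374761893239945 0.026561327338540393 F [-7.9354  1.7399  5.5043] w 0.01877830564874555
M [[0.5061, -0.0115, 0.8624], [-0.8625, -0.004, 0.5061], [-0.0024, -0.9999, -0.012]] yaw z 30.404984405485468 j [-0.0514  0.1553  1.7023 -0.0047  1.2953  0.99  ]
phi -32.24547977644902 r 0.04999240363110321
F radial -2.1485960700014135 F tang(cw) -7.893700484615585 tool [-5.5299 -5.4193 -6.0289]
0.0038,0.0003,0.0022
0.0077,0.0006,0.0040
0.0119,0.0008,0.0055
0.0161,0.0011,0.0066
0.0204,0.0014,0.0073
0.0247,0.0017,0.0077
0.0291,0.0020,0.0077
0.0334,0.0022,0.0073
```

Emit:
{"name": "apply_moves", "arguments": {"rows": [0,0,0,0.0038,0.0003,0.0022,255,0,0,0,0.0077,0.0006,0.004,255,0,0,0,0.0119,0.0008,0.0055,255,0,0,0,0.0161,0.0011,0.0066,255,0,0,0,0.0204,0.0014,0.0073,255,0,0,0,0.0247,0.0017,0.0077,255,0,0,0,0.0291,0.002,0.0077,255,0,0,0,0.0334,0.0022,0.0073,255]}}

```text
time_s: 15.55
tcp_pos: [0.6669, -0.0038, 0.1699]
eef_rot: [-1.422, 0.821, -0.8]
force: [-4.3, 7.3, 4.1]
width: 0.0195
```

```bash
python3 -c "
from h import *
plan(2,np.array([.6217,-.0252]))"
```

```text
t 15.55 p [ 0.6669 -0.0038  0.1699] clamp 0.05137400813553189 -0.0044850988825661 F [-4.2906  7.3257  4.0839] w 0.01953583428648952
M [[0.5065, -0.0142, 0.8621], [-0.8622, 0.0003, 0.5065], [-0.0075, -0.9999, -0.0121]] yaw z 30.43628740339693 j [-0.0857  0.2048  1.6493 -0.0009  1.3017  0.9542]
phi 5.056537259634045 r 0.050043289082644445
F radial -0.7884848746023451 F tang(cw) -8.483563284937608 tool [-8.52   -4.02   -0.0377]
0.0017,0.0001,-0.0002
0.0035,0.0002,-0.0005
0.0052,0.0003,-0.0008
0.0069,0.0004,-0.0011
0.0086,0.0006,-0.0016
0.0103,0.0007,-0.0020
0.0119,0.0008,-0.0026
0.0136,0.0009,-0.0032
```

Emit:
{"name": "apply_moves", "arguments": {"rows": [0,0,0,0.0017,0.0001,-0.0002,255,0,0,0,0.0035,0.0002,-0.0005,255,0,0,0,0.0052,0.0003,-0.0008,255,0,0,0,0.0069,0.0004,-0.0011,255,0,0,0,0.0086,0.0006,-0.0016,255,0,0,0,0.0103,0.0007,-0.002,255,0,0,0,0.0119,0.0008,-0.0026,255,0,0,0,0.0136,0.0009,-0.0032,255]}}

```text
time_s: 16.55
tcp_pos: [0.6707, -0.0147, 0.1692]
eef_rot: [-1.418, 0.822, -0.797]
force: [-2.6, 7.0, 2.1]
width: 0.0195
```

```bash
python3 -c "
from h import *
plan(2,np.array([.6217,-.0252]))"
```

```text
t 16.55 p [ 0.6707 -0.0147  0.1692] clamp 0.04907971939513122 -0.015811586056406392 F [-2.6331  7.0169  2.0713] w 0.019522115706931926
M [[0.507, -0.0153, 0.8618], [-0.8619, 0.0047, 0.5071], [-0.0118, -0.9999, -0.0108]] yaw z 30.473361411925936 j [-0.1032  0.2143  1.6396  0.0033  1.3034  0.9349]
phi 18.348799049191367 r 0.05006334343611824
F radial -1.1293530975627966 F tang(cw) -7.429316048674959 tool [-7.4071 -1.9976  1.2668]
0.0016,0.0001,-0.0006
0.0033,0.0002,-0.0013
0.0049,0.0003,-0.0020
0.0064,0.0004,-0.0027
0.0080,0.0006,-0.0035
0.0095,0.0007,-0.0044
0.0110,0.0008,-0.0053
0.0125,0.0009,-0.0062
```

Emit:
{"name": "apply_moves", "arguments": {"rows": [0,0,0,0.0016,0.0001,-0.0006,255,0,0,0,0.0033,0.0002,-0.0013,255,0,0,0,0.0049,0.0003,-0.002,255,0,0,0,0.0064,0.0004,-0.0027,255,0,0,0,0.008,0.0006,-0.0035,255,0,0,0,0.0095,0.0007,-0.0044,255,0,0,0,0.011,0.0008,-0.0053,255,0,0,0,0.0125,0.0009,-0.0062,255]}}

```text
time_s: 17.55
tcp_pos: [0.6718, -0.0261, 0.1685]
eef_rot: [-1.414, 0.823, -0.794]
force: [-0.9, 7.8, 2.0]
width: 0.0194
```

```bash
python3 -c "
from h import *
plan(2,np.array([.6217,-.0252]))
im=camera('side')
cv2.imwrite('pics/c10.png',cv2.resize(im[270:320,310:380],None,fx=10,fy=10,interpolation=cv2.INTER_CUBIC))"
```

```text
t 17.55 p [ 0.6718 -0.0261  0.1685] clamp 0.0442932459967053 -0.02627935314897685 F [-0.9174  7.7937  1.9881] w 0.019416594842519733
M [[0.5075, -0.0148, 0.8615], [-0.8615, 0.0093, 0.5076], [-0.0155, -0.9998, -0.008]] yaw z 30.507124726046406 j [-0.1218  0.2178  1.6367  0.0077  1.3029  0.9145]
phi 31.577186379403113 r 0.05010449100475268
F radial -1.0924053500895727 F tang(cw) -7.792687006561868 tool [-7.2109 -1.9019  3.15  ]
0.0014,0.0001,-0.0010
0.0029,0.0002,-0.0020
0.0043,0.0003,-0.0031
0.0056,0.0004,-0.0041
0.0070,0.0006,-0.0053
0.0082,0.0007,-0.0065
0.0095,0.0008,-0.0077
0.0107,0.0009,-0.0089
```

View pics/c10.png

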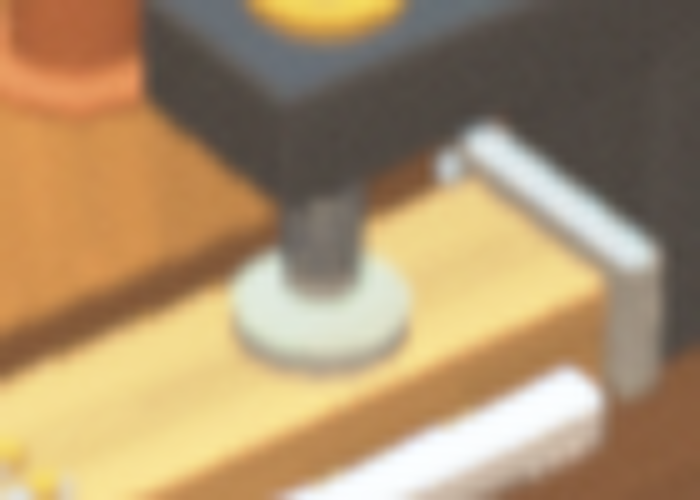

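Rim bottom is now at v≈374, about 1 to 1.5 mm from contact. I'll use finer steps.

Emit:
{"name": "apply_moves", "arguments": {"rows": [0,0,0,0.0014,0.0001,-0.001,255,0,0,0,0.0029,0.0002,-0.002,255,0,0,0,0.0036,0.0003,-0.0025,255,0,0,0,0.0043,0.0003,-0.0031,255,0,0,0,0.005,0.0004,-0.0036,255,0,0,0,0.0056,0.0004,-0.0041,255,0,0,0,0.0063,0.0005,-0.0047,255,0,0,0,0.007,0.0006,-0.0053,255]}}

```text
time_s: 18.6
tcp_pos: [0.6715, -0.0312, 0.1683]
eef_rot: [-1.408, 0.823, -0.792]
force: [0.7, 12.2, 1.7]
width: 0.0195
```

```bash
python3 -c "
from h import *
plan([2,2,1,1,1,1,1,1],np.array([.6217,-.0252]))"
```

```text
t 18.6 p [ 0.6715 -0.0312  0.1683] clamp 0.04143726201298286 -0.03050295537091637 F [ 0.6842 12.2093  1.7254] w 0.019528702529416676
M [[0.5081, -0.0129, 0.8612], [-0.8611, 0.016, 0.5082], [-0.0203, -0.9998, -0.003]] yaw z 30.547421605243738 j [-0.1323  0.2169  1.6381  0.0147  1.3015  0.9014]
phi 37.44812300612918 r 0.050124853007017516
F radial -0.8120936627928446 F tang(cw) -12.226427360634473 tool [-10.2004  -1.5389   6.7895]
0.0013,0.0001,-0.0012
0.0026,0.0002,-0.0023
0.0033,0.0003,-0.0029
0.0039,0.0003,-0.0035
0.0045,0.0004,-0.0041
0.0052,0.0004,-0.0047
0.0058,0.0005,-0.0053
0.0064,0.0006,-0.0060
```

Run:
```python
from h import *
for i in range(3):
    im=camera('side');o,p,M=st();v=p[:2]-[.6217,-.0252];v/=np.linalg.norm(v);print('tang cw',o['force'][:2]@[v[1],-v[0]])
cv2.imwrite('pics/c11.png',cv2.resize(im[270:320,310:380],None,fx=10,fy=10,interpolation=cv2.INTER_CUBIC))
```

```text
t 18.65 p [ 0.6715 -0.0313  0.1683] clamp 0.04142713388758713 -0.030520720306683697 F [ 0.569 11.854  2.425] w 0.01931320624841335
M [[0.5081, -0.0129, 0.8612], [-0.8611, 0.016, 0.5082], [-0.0203, -0.9998, -0.003]] yaw z 30.546685290588698 j [-0.1323  0.2168  1.6382  0.0147  1.3015  0.9013]
tang cw -11.836029083192491
t 18.7 p [ 0.6715 -0.0313  0.1683] clamp 0.0413900162080633 -0.03057963693929056 F [ 0.5553 11.9566  2.2884] w 0.019454325628346814
M [[0.5081, -0.013, 0.8612], [-0.8611, 0.0158, 0.5082], [-0.0202, -0.9998, -0.0031]] yaw z 30.545875791327717 j [-0.1324  0.2169  1.6381  0.0145  1.3015  0.9014]
tang cw -11.93497085459918
t 18.75 p [ 0.6715 -0.0313  0.1683] clamp 0.04141725394829787 -0.030561267607682623 F [ 1.0869 11.7921  2.0412] w 0.019091615168384507
M [[0.5081, -0.0129, 0.8612], [-0.861, 0.0158, 0.5083], [-0.0202, -0.9998, -0.0031]] yaw z 30.55020297566122 j [-0.1323  0.2169  1.6381  0.0145  1.3015  0.9014]
tang cw -11.836857481320628
```

View pics/c11.png

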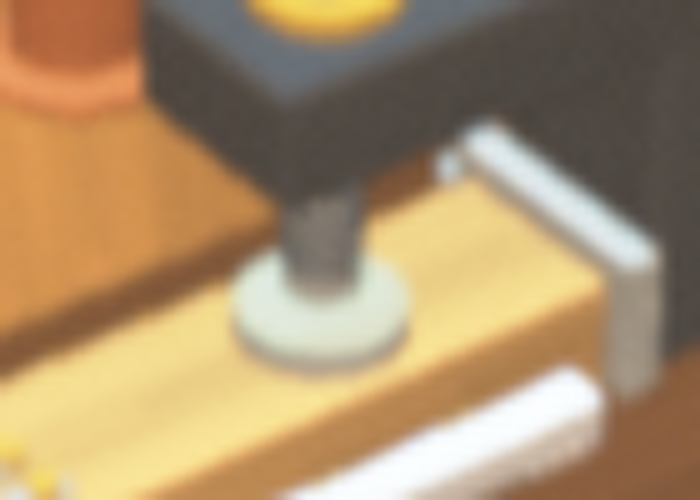

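Steady effort is about 11.9 N after running free at about 8, with the pad seated, so it is snug. I'll unload, let go and rise.

Emit:
{"name": "apply_moves", "arguments": {"rows": [0,0,0,0,0,0,255,0,0,0,0,0,0,255,0,0,0,0,0,0,180,0,0,0,0,0,0,120,0,0,0,0,0,0,80,0,0,0,0,0,0,60,0,0,0,0,0,0,60,0,0,0,0,0,0,60]}}

```text
time_s: 19.75
tcp_pos: [0.6715, -0.0313, 0.1683]
eef_rot: [-1.408, 0.823, -0.792]
force: [0.7, -0.0, -0.7]
width: 0.0702
```

Emit:
{"name": "apply_moves", "arguments": {"rows": [0,0,0,0,-0.01,0,60,0,0,0,0,-0.03,0,60,0,0,0,0,-0.05,0,60,0,0,0,0,-0.08,0,60,0,0,0,0,-0.11,0,60,0,0,0,0,-0.13,0,60,0,0,0,0,-0.14,0,60,0,0,0,0,-0.14,0,60]}}

```text
time_s: 20.75
tcp_pos: [0.6735, -0.0335, 0.3089]
eef_rot: [-1.408, 0.822, -0.792]
force: [-0.6, -0.3, -0.9]
width: 0.0727
```

Run:
```python
from h import *
o,p,M=st()
im=camera('side');cv2.imwrite('pics/side12.png',im)
t=camera('top');cv2.imwrite('pics/c12.png',np.hstack([cv2.resize(im[200:380,230:460],(500,391)),cv2.resize(t[130:330,240:400],(300,391))]))
```

```text
t 20.75 p [ 0.6735 -0.0335  0.3089] clamp 0.04199116982154996 -0.03349567575228174 F [-0.608  -0.284  -0.8875] w 0.0727340456375843
M [[0.5081, -0.012, 0.8612], [-0.8611, 0.0156, 0.5083], [-0.0195, -0.9998, -0.0024]] yaw z 30.548979000734413 j [-0.1352  0.1468  1.4817  0.0139  1.527   0.9017]
```

View pics/c12.png

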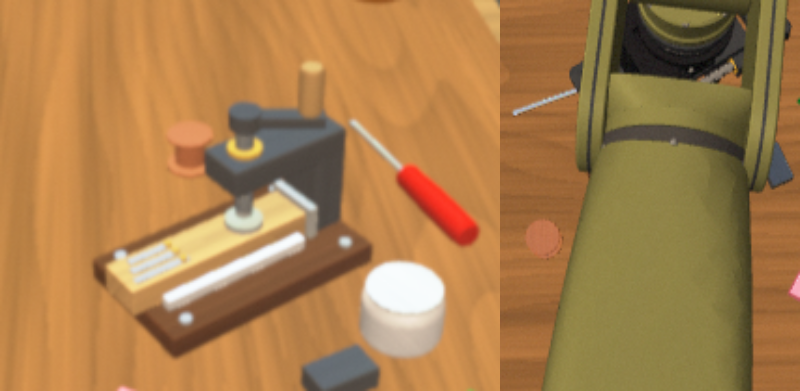

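The jaws are clear of the knob. The bar is against the stop at crop (310,210), the pad sits on it, and the bystanders haven't moved. Handing in.

```bash
python3 -c "
from station import *
print(close_job())"
```

```text
the job is handed in; nothing more can be done
None
```

The wooden bar is home against the stop, the clamp is snugged on it, and the job was handed in at about 21 s of the 69 s allowed.

- **Bar:** I pushed the outer end face with closed fingers until travel stopped at the expected place. The push rose to about 15 N along the bar. An enlarged side view after backing off showed the inner end flush with the stop plate.
- **Crank:** I pinched the knob from above and wound it clockwise about 1.1 turns. Readings running free were 7.2 to 8.7 N.
- **Snugging:** Effort rose to 12.2 N on the last moving reading, slightly over the 12 N you gave. It held at 11.8 to 11.9 N over three static readings. I stopped there, let go and raised the arm clear.
- **Last checks:** The final side picture shows the pad on the bar, the bar still at the stop and the bystanders in view where they were. The arm hid the clamp in the last top view, so that check rests on the side camera alone. Before letting go, the gripper had tilted by about 1°.

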